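# Clamp a thin-section carrier in the loading jig

### The arm

A 6-joint arm with a two-finger parallel gripper is mounted at the origin on the work surface. World frame = base frame: x ahead of the robot, y to its left, z up, the work surface at z = 0. Lengths are in m, angles in rad, forces in N, time in s.
With the tool pointing down it reaches from about 0.275 to 0.825 m from the base axis. Payload 5.2 kg.
Tool frame: the origin (TCP) lies at the very end of the fingers, on their centre line; the grasp point (between the pads) lies behind it (pinch_z is the z of the grasp point in the tool frame, in m); z points along the fingers, y is the direction in which the jaws open and shut (so a half turn about z gives the same grasp; the last joint's range is limited). The gripper opens to 93 mm and grips with 3 to 60 N. Pads are 15 mm wide; open, the fingers measure 128 mm over their backs; the gripper's body (75 mm by 188 mm) begins 65 mm behind the grasp point.
Start: joints at [0.94, 0.259, 1.535, -0, 1.348, -0.203], TCP at [0.228, 0.5, 0.219] pointing down, gripper open.
Joint ranges: [-3.14, 3.14], [-0.91, 2.08], [0.19, 2.58], [-1.22, 4.36], [0.22, 2.71], [-3.12, 3.12]. Speed limits (rad/s): [2.57, 2.57, 3.14, 3.14, 3.14, 3.14].

### API

Orientations are given as a rotation vector (axis times angle).
In Python, from plant import * gives the robot as it stands. The module is installed in compiled form; this text tells all that it offers.
- The arm moves only by the shell command python3 -m pendant 'ROWS'. ROWS is JSON, a list that holds one entry, the list of rows, each a list of 7 numbers: the shift along the tool's x, y, z in mm, then the turn, a rotation vector about the tool's x, y, z in rad, then the closure, from 0 (fully open) to 1 (shut). A call has 1 to 20 rows; each row is the pose to reach, as a shift and turn from the pose measured when the call began, along the tool's axes at that moment; what a row does not reach only later rows make up. A row lasts 1/8 s, in which the tool goes at most 62.5 mm and 10.7 degrees, less where a joint would pass 70% of its speed; a pose out of reach is approached as far as the arm can. A call with a gripper value outside its range is refused whole. The fingers move at their own pace and stop on an object; the grip force is fixed at half the most. Time passes only in rows, so rows that repeat a pose let the fingers close. It gives the time, the measured TCP pose, the force and the opening at its end, in the units of the state.
- get_obs(): the state, without advancing time (a new reading comes with each control period).
- capture(name): name is "side" or "top" or "wrist"; returns the picture (384x512x3 uint8, red, green, blue); there is no depth.
- get_calibration(name): a dict with "mtx" (3x3 intrinsics, pixels), "extrinsics" (4x4, takes a point from world to camera coordinates). Camera axes: x right, y down, z forward; pixel columns grow to the right and rows downward; lengths in m; the calibration is good to about 2 mm. A picture is of the moment at which its call begins: read the wrist's pose just before it. get_calibration takes no time and is no camera call; for the wrist camera it gives the pose at the moment of the call.
- hand_in(): hands the job in, once; it reports no verdict.
Trained networks look in the newest picture that a camera, given by its name, has taken for a name from the list of things; names that differ only in an ending like _2 or _b are one class to them, and where a whole thing is asked for, a point or a joint stands for the part that bears it (a point fixed in the world has none). Each returns a list of dicts, best first, with "confidence" (0 to 1); they miss things now and then, are a little off and sometimes report something else, mostly with a low value. They report only what shows in the picture. A call takes as long as a camera call. They do not tell look-alikes from the thing itself.
- find_in(camera, thing): "location" ([column, row] in pixels, amid what is visible of it).
- mark_of(camera, thing): "location" ([column, row] in pixels: a listed point, or the origin of a listed thing).
The state is a dict: "time_s": time; "joint_pos": joint angles; "qd": joint speeds; "tau": joint torques, N m; "eef_pos": TCP position; "ee_rot": TCP orientation; "contact_force": force on the tool from outside, world axes, zero at the start; "torque": the same for the moment, N m; "width": opening from 0.0 (shut) to 1.0 (fully open).
Only numpy, scipy, OpenCV 4.12 (cv2) and the standard library are available. Lean on these libraries where they do the work, as an engineer would, in place of code of your own. Each camera call takes 0.05 s, during which the arm holds its last target.

### The job

Press down the tail of the jig's pivoting clamp until it is fully down, so that its jaw tips right up; then slide the specimen carrier along its lane, under the raised jaw, until it is fully home against the end stop; then press the jaw end back down until its foot bears firmly on the carrier, and let go. It carries glass, so work by feel: never press harder than 25 N on the clamp or push the carrier harder than 20 N against the stop, and leave everything else on the bench standing where it is.

Things in the scene. Friction and masses are not known exactly. Their poses are not given: they have to be found in the camera images.
- jig: black plate fixed on the bench, 225 x 190 x 15 mm. Origin: at bench height, on the lane's centre line, under the spot where the clamp's foot lands. x along the lane to the end stop, y across it to the clamp's tail, z up. Plate: x -155 to 70, y -45 to 145 mm. Two aluminium rails (inner faces y = +-21.5 mm, tops 23 mm above the bench, x -155 to 65 mm) form the lane.
- clamp: steel rocker bar across the jig, 116 long, 14 wide, 12 mm thick, on a stiff pin; stays where it is left. Origin: on the pin, at jig (0, 60, 42) mm; x along the pin, y to the tail. Level = shut (lower end stop); jaw fully up = tilted 0.30 rad (hard end stop). 6 to 10 N down on the tail moves it open, 2 to 5 N down on the jaw end moves it shut. Pin cheeks reach 53 mm above the bench.
- tail_top (a point): centre of the top face of the tail, a flat square steel pad 26 x 26 x 8 mm on the clamp's bar end away from the lane, 60 mm from the pin: the place to press. About 52 mm above the bench with the jaw shut; goes down about 18 mm to the hard end stop.
- jaw_top (a point): on the top face of the clamp's bar directly above its foot, 60 mm from the pin; 48 mm above the bench at angle 0, about 66 mm with the jaw fully up. The place to press the jaw down; the bar is 14 mm wide and ends 2 mm beyond this point.
- jaw_foot (a point): centre of the underside of the 10 x 14 mm foot (10 along the lane) below the jaw end, 28 mm under jaw_top. 20 mm above the bench at angle 0, about 38.7 mm fully up, 23 mm when it bears on the carrier.
- carrier: loose aluminium plate 127 x 40 x 8 mm, about 0.25 kg, inlaid with glass, in the lane, underside 15 mm above the bench. Origin: centre of underside; x to the stop, z up. Front ridge (x 51.5 to 63.5 mm) rises to 35 mm above the bench and passes the foot only with the jaw nearly fully up. Starts 35 to 95 mm short of home. Home: front face against the stop (jig x of origin -43.5 to -7.5 mm).
- jar: small closed glass jar standing on the jig's plate beside the lane, 26 mm across, 42 mm tall. Origin: centre of its underside. Leave alone.
- dropper: small amber bottle standing on the bench by the jig, 28 mm across, 60 mm tall. Origin: centre of its underside. Leave alone.
- slide_box: cardboard box 85 x 55 x 32 mm on the bench by the jig. Origin: centre of its underside. Leave alone.
- dish: shallow glass dish 60 mm across, 18 mm tall, beyond the jig. Origin: centre of its underside. Leave alone.
- brush: small brush 150 mm long lying beyond the jig. Leave alone.
- beaker: glass beaker 64 mm across, 70 mm tall, on the bench to the robot's left. Origin: centre of its underside. Leave alone.
- tray: white open tray 140 x 100 x 35 mm on the bench to the robot's right. Origin: centre of its underside. Leave alone.
- tab_top (a point): centre of the top of the upright tab near the carrier's rear end, there to push or grip: centred at x = -56.5 mm on the carrier, 10 mm thick in x, 24 mm wide in y, 25 mm tall, top 48 mm above the bench.
- lane_end (a point): fixed mark on the jig at (38, 0, 15) mm, mid-range of the adjustable end stop, an aluminium block across the lane (12 x 42 mm, top 35 mm above the bench, screwed tight). Its face towards the carrier is set anywhere from 20 to 56 mm in jig x, differently each time, and is not measured: find it by feel.
Mind the look-alikes: they are no part of the job. Of the things shaped like the carrier, the aluminium one is meant.

How it is judged:
On the way, in this order (a step that is already met when the one before it is completed fails the run):
1. the tail has been pressed fully down by the fingers, so that the jaw's foot is more than 37 mm above the jig's underside (z of jaw_foot in the frame of jig above 0.037 m and contact force between the fingers and clamp_c2 above 1 N), for 0.1 s.
2. the carrier's front is home against the end stop (within 2 mm) while the jaw is still up (x of stop_c0 in the frame of carrier below 0.0715 m and z of jaw_foot in the frame of jig above 0.03 m), for 0.1 s.
At the end, for the whole second after the job is handed in: The carrier lies flat in the lane (within 1.5 mm), within 2 mm of home against the stop, at rest, and the clamp's foot is down on its plate (within 1 mm) and bears on it with more than 0.3 N by itself, nothing being held (x of stop_c0 in the frame of carrier below 0.0715 m and z of carrier in the frame of jig below 0.0165 m and z of jaw_foot in the frame of jig below 0.024 m and contact force between clamp and carrier above 0.3 N and linear speed of carrier below 0.01 m/s); the robot touches nothing.
It fails at once if the fingers press or push on the clamp with more than 25 N (contact force between the fingers and clamp above 25 N).
It fails at once if the clamp and the carrier press on each other with more than 25 N (contact force between clamp and carrier above 25 N).
It fails at once if the carrier is pushed against the stop with more than 20 N (contact force between carrier and stop_c0 above 20 N).
It fails at once if a bystander is moved more than 20 mm or tipped (distance of any of jar, dropper, slide_box, dish, brush, beaker, tray from where it was at the start of the episode above 0.02 m or angle between any of jar, dropper's own z axis and vertical above 0.5 rad).
It also fails if it takes over 51 s, if anything falls off the work surface, if the arm or the gripper's body presses on something with over 40 N, if the wrist force passes 120 N, or if a joint passes its speed limit or range.

## Working session

There is one attempt and no reset: what is moved stays moved. The work goes in short steps, Python scripts to look and compute and a shell command to move; the robot and the scene stay as the last step left them, time stands still between calls to the robot, and variables do not carry over. Pictures are saved under pics/ and viewed, and the job is handed in when it is done.

```bash
mkdir -p pics; ls; python3 - <<'E'
from plant import *
import cv2,numpy as np
o=get_obs()
for k,v in o.items(): print(k,np.round(v,3))
try: print(pinch_z)
except Exception as e: print(e)
for c in ["top","side","wrist"]:
    im=capture(c); cv2.imwrite(f"pics/{c}0.png",im[:,:,::-1])
    K=get_calibration(c); print(c,np.round(K["mtx"],1).tolist(),np.round(K["extrinsics"],3).tolist())
E
```

```text
pics
time_s 0.0
joint_pos [ 0.94   0.259  1.536 -0.     1.348 -0.203]
qd [ 0.001 -0.     0.     0.    -0.     0.   ]
tau [-1.0000e-03 -4.3731e+01 -2.8400e+01  7.2000e-02  4.1000e-02 -0.0000e+00]
eef_pos [0.228 0.5   0.218]
ee_rot [-6.670e-01 -3.069e+00  3.000e-03]
contact_force [ 0.173 -1.067 -0.17 ]
torque [-0.003  0.051  0.042]
width 1.0
-0.0188
top [[394.4, 0.0, 250.4], [0.0, 394.4, 192.9], [0.0, 0.0, 1.0]] [[-0.006, -1.0, 0.001, -0.048], [-0.998, 0.005, -0.069, 0.567], [0.069, -0.001, -0.998, 1.205], [0.0, 0.0, 0.0, 1.0]]
side [[435.0, 0.0, 253.8], [0.0, 435.0, 186.3], [0.0, 0.0, 1.0]] [[-0.981, -0.193, -0.013, 0.557], [-0.132, 0.715, -0.687, 0.134], [0.142, -0.672, -0.727, 1.284], [0.0, 0.0, 0.0, 1.0]]
wrist [[296.7, 0.0, 253.5], [0.0, 296.7, 191.4], [0.0, 0.0, 1.0]] [[0.415, 0.91, -0.0, -0.55], [0.871, -0.397, 0.288, -0.032], [0.262, -0.12, -0.958, 0.392], [0.0, 0.0, 0.0, 1.0]]
```

View pics/top0.png

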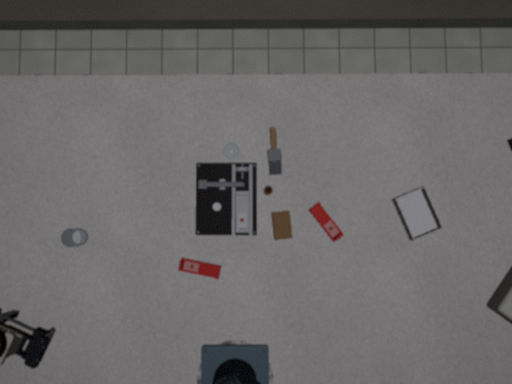

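View pics/side0.png

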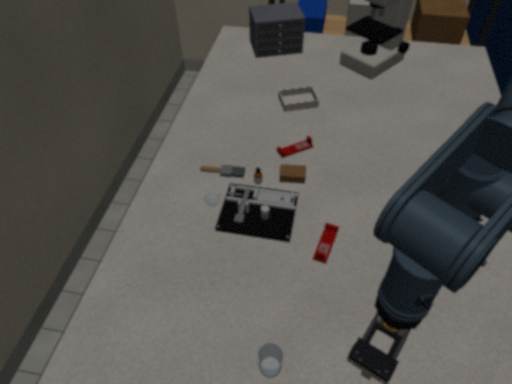

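View pics/wrist0.png

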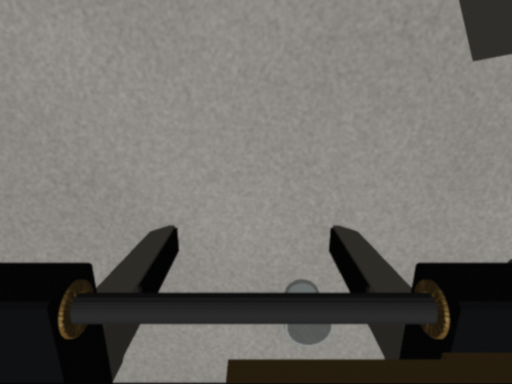

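The top view shows the jig at about columns 197–257, rows 163–236, with the lane on the right running up the image (world +x) and the clamp bar at row 184, its tail at (203,184). The carrier tab is the red dot at about (242,219). Two red carriers off to the side are look-alikes.

```bash
cat > h.py <<'E'
from plant import *
import cv2,numpy as np
from scipy.spatial.transform import Rotation as R
def ray(cam,uv,z,cal=None):
    c=cal or get_calibration(cam); E=np.array(c["extrinsics"]);K=np.array(c["mtx"])
    d=E[:3,:3].T@np.linalg.inv(K)@np.array([uv[0],uv[1],1.]); o=-E[:3,:3].T@E[:3,3]
    return o+d*(z-o[2])/d[2]
def toolshift(p):  # world target -> mm in tool axes
    o=get_obs(); return 1000*R.from_rotvec(o["ee_rot"]).inv().apply(np.array(p)-o["eef_pos"])
E
python3 - <<'E'
from h import *
capture("top")
for t,z in [("jig",0),("tail_top",.052),("jaw_top",.048),("tab_top",.048),("lane_end",.015),("jar",.015)]:
    for d in mark_of("top",t)[:3]:
        print(t,round(d["confidence"],2),np.round(d["location"],1),np.round(ray("top",d["location"],z),4))
print(get_obs()["time_s"])
E
```

```text
jig 0.96 [240.4 183.9] [ 0.5967 -0.0198  0.    ]
tail_top 0.62 [204.  182.4] [0.597  0.0891 0.052 ]
jaw_top 0.53 [241.7 185.8] [ 0.5864 -0.0249  0.048 ]
jaw_top 0.24 [221.8 183.6] [0.5935 0.0355 0.048 ]
tab_top 0.95 [175.1 262.4] [0.3572 0.1755 0.048 ]
tab_top 0.64 [339.1 237. ] [ 0.4302 -0.3173  0.048 ]
tab_top 0.59 [240.7 230.7] [ 0.4507 -0.0213  0.048 ]
lane_end 0.67 [243.3 171.1] [ 0.6354 -0.0294  0.015 ]
lane_end 0.65 [273.9 148.8] [ 0.7054 -0.1257  0.015 ]
jar 0.58 [215.  208.1] [0.5202 0.0591 0.015 ]
jar 0.2 [244.3 183.8] [ 0.5955 -0.0323  0.015 ]
0.5
```

```bash
python3 - <<'E'
from h import *
print(toolshift([.56,.03,.27]))
o=get_obs(); t=R.from_matrix(np.array([[-1,0,0],[0,1,0],[0,0,-1.]]))
print((R.from_rotvec(o["ee_rot"]).inv()*t).as_rotvec())
E
```

```text
[-497.12508713 -290.35297081  -51.38252338]
[-8.40802900e-05 -6.47417543e-05 -4.27796720e-01]
```

```bash
python3 -m pendant '[[[-497,-290,-51,0,0,-0.428,1],[-497,-290,-51,0,0,-0.428,1],[-497,-290,-51,0,0,-0.428,1],[-497,-290,-51,0,0,-0.428,1],[-497,-290,-51,0,0,-0.428,1],[-497,-290,-51,0,0,-0.428,1],[-497,-290,-51,0,0,-0.428,1],[-497,-290,-51,0,0,-0.428,1],[-497,-290,-51,0,0,-0.428,1],[-497,-290,-51,0,0,-0.428,1],[-497,-290,-51,0,0,-0.428,1],[-497,-290,-51,0,0,-0.428,1],[-497,-290,-51,0,0,-0.428,1]]]'
python3 - <<'E'
from h import *
cal=get_calibration("wrist")
im=capture("wrist"); cv2.imwrite("pics/w1.png",im[:,:,::-1])
for t,z in [("jig",0),("tail_top",.052),("jaw_top",.048),("tab_top",.048),("lane_end",.015),("jar",.015)]:
    for d in mark_of("wrist",t)[:2]:
        print(t,round(d["confidence"],2),np.round(d["location"],1),np.round(ray("wrist",d["location"],z,cal),4))
E
```

```text
time_s: 2.12
eef_pos: [0.5593, 0.0317, 0.2698]
ee_rot: [0.003, -3.141, -0.0]
contact_force: [0.6, 0.4, 0.6]
width: 0.005
jig 0.65 [163.2 169.4] [ 0.5749 -0.103   0.    ]
jig 0.61 [217.5 182.3] [ 0.5949 -0.0221  0.    ]
tail_top 0.98 [302.1 194.9] [0.5985 0.0987 0.052 ]
jaw_top 0.89 [206.6 192.3] [ 0.5962 -0.0315  0.048 ]
tab_top 0.78 [207.3  78.4] [ 0.4502 -0.0242  0.048 ]
tab_top 0.75 [298.9 194.2] [0.5988 0.0949 0.048 ]
jar 0.65 [214.2 181.2] [ 0.5892 -0.025   0.015 ]
jar 0.55 [267.2 136.7] [0.5245 0.0518 0.015 ]
```

View pics/w1.png

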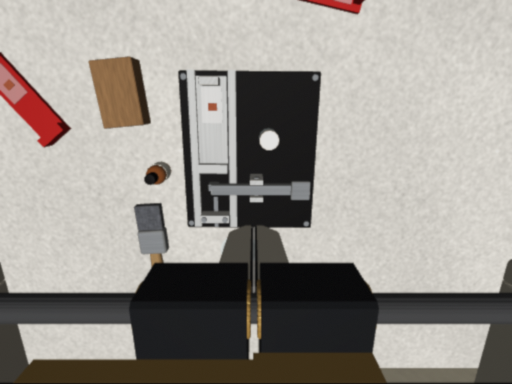

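The wrist view shows the tail pad at about (300,190), jaw end at (212,189), pin at (256,190), tab at (209,80), end stop at (215,217), and jar at (269,140). I'll zoom in to get the jig pose.

```bash
python3 - <<'E'
from h import *
im=cv2.imread("pics/w1.png")[60:240,170:330]
cv2.imwrite("pics/w1z.png",cv2.resize(im,None,fx=3.3,fy=3.3,interpolation=cv2.INTER_CUBIC))
E
```

```text
(no output)
```

View pics/w1z.png

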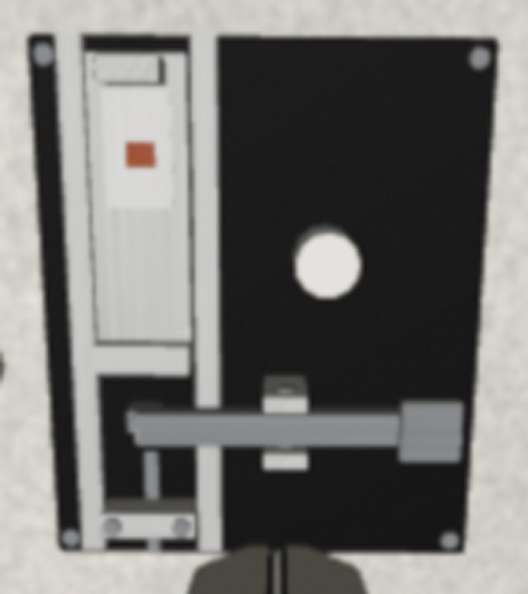

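```bash
cat >> h.py <<'E'
JO=None
E
python3 - <<'E'
from h import *
c=get_calibration("wrist")
P=lambda u,v,z: ray("wrist",(u/3.3+170-.35,v/3.3+60-.35),z,c)
pl=np.array([P(30,37,.015),P(497,40,.015),P(463,552,.015),P(59,550,.015)])
jg=np.array([[-155,-45],[-155,145],[70,145],[70,-45]])/1000
print(np.round(pl,4))
a=jg-jg.mean(0); b=pl[:,:2]-pl[:,:2].mean(0)
th=np.arctan2((a[:,0]*b[:,1]-a[:,1]*b[:,0]).sum(),(a*b).sum())
Rm=np.array([[np.cos(th),-np.sin(th)],[np.sin(th),np.cos(th)]])
o=pl[:,:2].mean(0)-Rm@jg.mean(0)
print("yaw",th,"origin",o,"res",np.round((jg@Rm.T+o-pl[:,:2])*1000,1).tolist())
J=lambda x,y:np.round(o+Rm@np.array([x,y])/1000,4)
print("tail",J(0,120),"pin",J(0,60),"jaw",J(0,0))
print("tail img",P(431,432,.052),"jawend img",P(135,429,.048),"tab",P(128,68,.048),"ridge front",P(142,375,.035),"stopface",P(150,512,.035),"jar",P(328,265,.057))
E
```

```text
[[ 0.4392 -0.0672  0.015 ]
 [ 0.4402  0.1198  0.015 ]
 [ 0.6626  0.1185  0.015 ]
 [ 0.6616 -0.0698  0.015 ]]
yaw -0.007245920995327521 origin [ 0.59301329 -0.02498243] res [[-1.5, -1.6], [-1.1, 1.3], [1.5, 1.0], [1.1, -0.7]]
tail [0.5939 0.095 ] pin [0.5934 0.035 ] jaw [ 0.593 -0.025]
tail img [0.59311029 0.09479574 0.052     ] jawend img [ 0.59304773 -0.02701718  0.048     ] tab [ 0.45295734 -0.02383906  0.048     ] ridge front [ 0.57321613 -0.02504794  0.035     ] stopface [ 0.63483805 -0.02395636  0.035     ] jar [0.52460467 0.05126543 0.057     ]
```

```bash
python3 -m pendant '[[[-35,66,150,0,0,0,1],[-35,66,150,0,0,0,1],[-35,66,150,0,0,0,1],[-35,66,205,0,0,0,1],[-35,66,205,0,0,0,1]]]'
python3 - <<'E'
from h import *
o=get_obs();print(o["eef_pos"],o["contact_force"])
im=capture("wrist"); cv2.imwrite("pics/w2.png",im[:,:,::-1])
E
```

```text
time_s: 3.1
eef_pos: [0.5911, 0.0971, 0.0605]
ee_rot: [0.002, -3.132, -0.0]
contact_force: [-0.2, 0.5, 0.8]
width: 0.005
[0.59105503 0.09710586 0.06053055] [-0.201501    0.52782495  0.8070637 ]
```

View pics/w2.png

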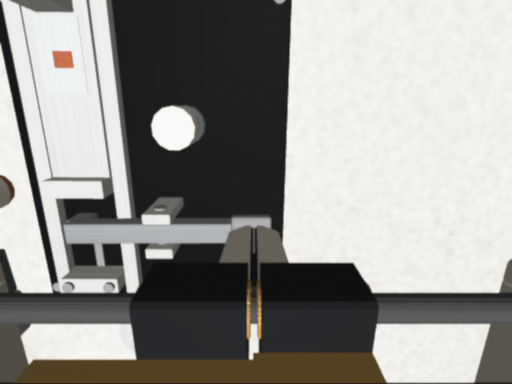

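The fingertips are over the pad, which is at (251,222). Next I descend in small steps.

```bash
python3 -m pendant '[[[-2,0,4,0,0,0,1],[-2,0,7,0,0,0,1],[-2,0,9,0,0,0,1],[-2,0,11,0,0,0,1],[-2,0,12,0,0,0,1]]]'
```

```text
time_s: 3.78
eef_pos: [0.5955, 0.0968, 0.0517]
ee_rot: [0.001, -3.138, 0.0]
contact_force: [-1.1, -0.1, 0.1]
width: 0.006
```

```bash
python3 -m pendant '[[[0,0,2,0,0,0,1],[0,0,4,0,0,0,1],[0,0,5,0,0,0,1]]]'
```

```text
time_s: 4.15
eef_pos: [0.5956, 0.0972, 0.0476]
ee_rot: [0.001, -3.138, -0.001]
contact_force: [-2.1, 1.2, 7.5]
width: 0.002
```

```bash
python3 -m pendant '[[[0,0,2,0,0,0,1],[0,0,3,0,0,0,1],[0,0,5,0,0,0,1],[0,0,6,0,0,0,1]]]'
```

```text
time_s: 4.65
eef_pos: [0.5957, 0.0975, 0.0425]
ee_rot: [0.002, -3.139, -0.001]
contact_force: [-2.2, 0.3, 7.3]
width: 0.007
```

```bash
python3 -m pendant '[[[0,0,2,0,0,0,1],[0,0,3,0,0,0,1],[0,0,4,0,0,0,1],[0,0,5,0,0,0,1]]]'
```

```text
time_s: 5.15
eef_pos: [0.5957, 0.0974, 0.0384]
ee_rot: [0.002, -3.139, -0.001]
contact_force: [-2.5, 0.1, 7.4]
width: 0.004
```

```bash
python3 -m pendant '[[[0,0,1,0,0,0,1],[0,0,2,0,0,0,1]]]'
```

```text
time_s: 5.4
eef_pos: [0.5957, 0.0974, 0.0374]
ee_rot: [0.002, -3.14, -0.0]
contact_force: [-3.1, -0.4, 7.9]
width: 0.003
```

```bash
python3 -m pendant '[[[0,0,1,0,0,0,1],[0,0,2,0,0,0,1],[0,0,2,0,0,0,1]]]'
```

```text
time_s: 5.78
eef_pos: [0.5957, 0.0973, 0.0364]
ee_rot: [0.002, -3.14, 0.0]
contact_force: [-2.9, -0.7, 7.2]
width: 0.006
```

```bash
python3 -m pendant '[[[0,0,1,0,0,0,1],[0,0,1.5,0,0,0,1]]]'
```

```text
time_s: 6.02
eef_pos: [0.5957, 0.0972, 0.0359]
ee_rot: [0.003, -3.14, 0.0]
contact_force: [-2.5, -1.3, 8.2]
width: 0.005
```

```bash
python3 - <<'E'
from h import *
o=get_obs();print(o["eef_pos"],o["contact_force"])
im=capture("side"); im=im[170:250,200:310]; cv2.imwrite("pics/s2.png",cv2.resize(im,None,fx=6,fy=6,interpolation=cv2.INTER_CUBIC)[:,:,::-1])
E
```

```text
[0.5956935  0.09723329 0.03587882] [-2.47963941 -1.27610044  8.23211708]
```

```bash
python3 -m pendant '[[[0,0,1,0,0,0,1],[0,0,2,0,0,0,1]]]'
```

```text
time_s: 6.32
eef_pos: [0.5957, 0.0972, 0.035]
ee_rot: [0.003, -3.141, 0.001]
contact_force: [-3.8, 0.2, 8.4]
width: 0.004
```

```bash
python3 -m pendant '[[[0,0,1,0,0,0,1],[0,0,2,0,0,0,1]]]'
```

```text
time_s: 6.58
eef_pos: [0.5958, 0.0971, 0.0344]
ee_rot: [0.003, -3.141, 0.001]
contact_force: [-5.4, -0.8, 14.4]
width: 0.003
```

```bash
python3 -m pendant '[[[0,0,1,0,0,0,1],[0,0,1.8,0,0,0,1]]]'
python3 - <<'E'
from h import *
im=capture("side"); im=im[170:250,200:310]; cv2.imwrite("pics/s2.png",cv2.resize(im,None,fx=6,fy=6,interpolation=cv2.INTER_CUBIC)[:,:,::-1])
E
```

```text
time_s: 6.82
eef_pos: [0.5958, 0.097, 0.0343]
ee_rot: [-0.004, 3.141, -0.002]
contact_force: [-6.1, -0.4, 16.3]
width: 0.005
```

View pics/s2.png

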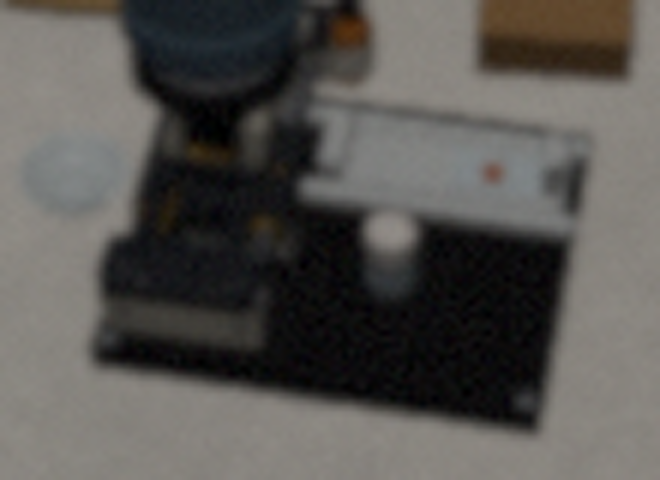

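The hard stop was felt: z stays at 34.3 mm while the force rises to 16 N. Next I lift and go behind the tab.

```bash
python3 -m pendant '[[[0,0,-60,0,0,0,1],[20,-10,-70,0,0,0,1],[171,-121,-75,0,0,0,1],[171,-121,-75,0,0,0,1],[171,-121,-75,0,0,0,1],[171,-121,-75,0,0,0,1],[171,-121,-75,0,0,0,1]]]'
python3 - <<'E'
from h import *
cal=get_calibration("wrist"); im=capture("wrist"); cv2.imwrite("pics/w3.png",im[:,:,::-1])
o=get_obs();print(o["eef_pos"],o["contact_force"])
for t,z in [("tab_top",.048),("jaw_top",.066)]:
    for d in mark_of("wrist",t)[:2]:
        print(t,round(d["confidence"],2),np.round(d["location"],1),np.round(ray("wrist",d["location"],z,cal),4))
im=capture("top"); im=im[150:245,180:280]; cv2.imwrite("pics/t3.png",cv2.resize(im,None,fx=6,fy=6,interpolation=cv2.INTER_CUBIC)[:,:,::-1])
E
```

```text
time_s: 7.75
eef_pos: [0.4259, -0.0246, 0.11]
ee_rot: [-0.002, 3.139, -0.002]
contact_force: [0.5, -0.8, -0.3]
width: 0.003
[ 0.42637124 -0.02428368  0.109937  ] [ 0.14890807 -0.51970395  0.07898753]
tab_top 0.79 [254.2 234.8] [ 0.4517 -0.0234  0.048 ]
tab_top 0.61 [489.9 107.4] [0.3483 0.151  0.048 ]
```

View pics/w3.png

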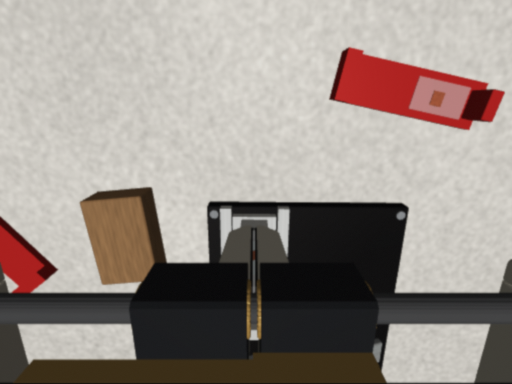

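View pics/t3.png

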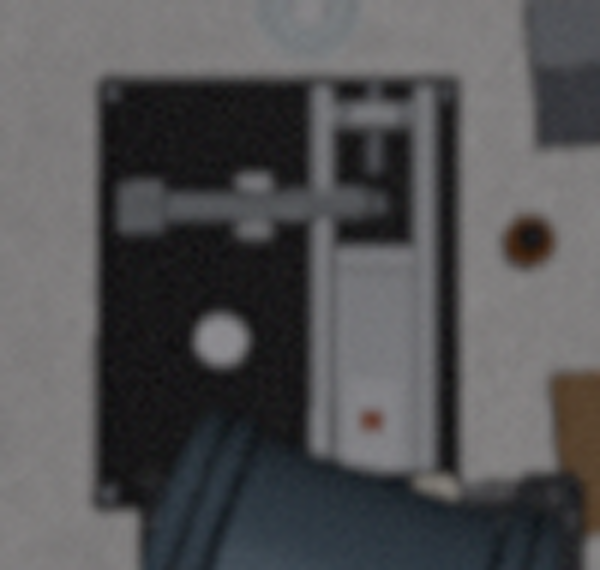

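The tab top shows at (254,222), just ahead of the fingertips, and the box, jar and dropper are clear. I descend behind the tab.

```bash
python3 -m pendant '[[[4,0,40,0,0,0,1],[4,0,79,0,0,0,1],[4,0,79,0,0,0,1],[4,0,79,0,0,0,1]]]'
```

```text
time_s: 8.45
eef_pos: [0.4232, -0.0238, 0.0312]
ee_rot: [-0.008, 3.14, -0.002]
contact_force: [0.2, -0.1, -0.5]
width: 0.003
```

```bash
python3 -m pendant '[[[-5,0,0,0,0,0,1],[-9,0,0,0,0,0,1],[-12,0,0,0,0,0,1],[-15,0,0,0,0,0,1]]]'
```

```text
time_s: 8.95
eef_pos: [0.4384, -0.0237, 0.0314]
ee_rot: [-0.008, 3.14, -0.002]
contact_force: [-0.1, 0.3, 0.1]
width: 0.001
```

```bash
python3 -m pendant '[[[-4,0,0,0,0,0,1],[-8,0,0,0,0,0,1],[-12,0,0,0,0,0,1],[-16,0,0,0,0,0,1],[-20,0,0,0,0,0,1],[-24,0,0,0,0,0,1]]]'
```

```text
time_s: 9.7
eef_pos: [0.4628, -0.0236, 0.0314]
ee_rot: [-0.007, 3.14, -0.002]
contact_force: [-0.5, -0.0, -0.7]
width: 0.003
```

```bash
python3 -m pendant '[[[-4,0,0,0,0,0,1],[-8,0,0,0,0,0,1],[-12,0,0,0,0,0,1],[-15,0,0,0,0,0,1]]]'
python3 - <<'E'
from h import *
im=capture("top"); im=im[150:245,180:280]; cv2.imwrite("pics/t4.png",cv2.resize(im,None,fx=6,fy=6,interpolation=cv2.INTER_CUBIC)[:,:,::-1])
E
```

```text
time_s: 10.2
eef_pos: [0.4782, -0.0236, 0.0315]
ee_rot: [-0.008, 3.14, -0.002]
contact_force: [-3.9, -0.2, 1.5]
width: 0.002
```

View pics/t4.png

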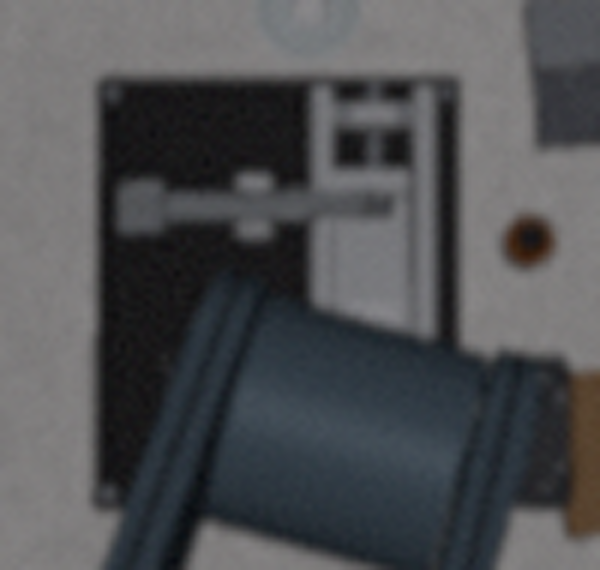

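The carrier is moving. Its ridge front is at zoomed row 170, passing under the bar, and the stop is at row 130 (about 20 mm left). I continue gently.

```bash
python3 -m pendant '[[[-2,0,0,0,0,0,1],[-4,0,0,0,0,0,1],[-6,0,0,0,0,0,1]]]'
```

```text
time_s: 10.62
eef_pos: [0.4847, -0.0236, 0.0315]
ee_rot: [-0.007, 3.139, -0.003]
contact_force: [-1.9, -0.4, 0.5]
width: 0.005
```

```bash
python3 -m pendant '[[[-2,0,0,0,0,0,1],[-4,0,0,0,0,0,1],[-6,0,0,0,0,0,1]]]'
```

```text
time_s: 11.0
eef_pos: [0.4909, -0.0236, 0.0315]
ee_rot: [-0.007, 3.139, -0.003]
contact_force: [-1.7, -0.0, 0.5]
width: 0.008
```

Now about 6–10 mm left, so I use smaller steps.

```bash
python3 -m pendant '[[[-1,0,0,0,0,0,1],[-2,0,0,0,0,0,1],[-3,0,0,0,0,0,1]]]'
```

```text
time_s: 11.38
eef_pos: [0.494, -0.0236, 0.0315]
ee_rot: [-0.007, 3.139, -0.002]
contact_force: [-1.0, 0.0, -0.7]
width: 0.009
```

```bash
python3 -m pendant '[[[-1,0,0,0,0,0,1],[-2,0,0,0,0,0,1]]]'
```

```text
time_s: 11.62
eef_pos: [0.4961, -0.0236, 0.0315]
ee_rot: [-0.007, 3.139, -0.003]
contact_force: [-2.9, -0.2, 0.3]
width: 0.003
```

```bash
python3 -m pendant '[[[-1,0,0,0,0,0,1],[-2,0,0,0,0,0,1]]]'
```

```text
time_s: 11.88
eef_pos: [0.4982, -0.0236, 0.0315]
ee_rot: [-0.007, 3.139, -0.002]
contact_force: [-0.9, -0.3, -0.7]
width: 0.002
```

```bash
python3 -m pendant '[[[-1,0,0,0,0,0,1],[-2,0,0,0,0,0,1]]]'
```

```text
time_s: 12.12
eef_pos: [0.5003, -0.0236, 0.0315]
ee_rot: [-0.007, 3.139, -0.003]
contact_force: [-1.5, -0.1, -0.8]
width: 0.006
```

```bash
python3 -m pendant '[[[-1,0,0,0,0,0,1],[-1.5,0,0,0,0,0,1]]]'
```

```text
time_s: 12.38
eef_pos: [0.5012, -0.0235, 0.0315]
ee_rot: [-0.008, 3.14, -0.002]
contact_force: [-4.5, -0.8, 3.8]
width: 0.003
```

```bash
python3 -m pendant '[[[-1,0,0,0,0,0,1],[-1.5,0,0,0,0,0,1]]]'
```

```text
time_s: 12.62
eef_pos: [0.5012, -0.0236, 0.0316]
ee_rot: [0.008, -3.14, 0.003]
contact_force: [-8.0, -0.6, 6.6]
width: 0.004
```

```bash
python3 -m pendant '[[[-0.8,0,0,0,0,0,1],[-0.8,0,0,0,0,0,1]]]'
python3 - <<'E'
from h import *
im=capture("top"); im=im[150:245,180:280]; cv2.imwrite("pics/t5.png",cv2.resize(im,None,fx=6,fy=6,interpolation=cv2.INTER_CUBIC)[:,:,::-1])
E
```

```text
time_s: 12.88
eef_pos: [0.5012, -0.0235, 0.0316]
ee_rot: [0.008, -3.138, 0.002]
contact_force: [-5.9, -1.2, 3.2]
width: 0.007
```

View pics/t5.png

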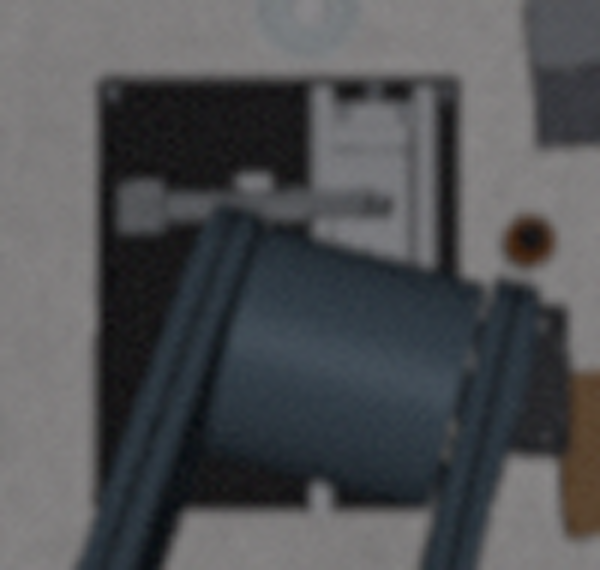

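The ridge is flush with the stop, with no dark gap at zoomed rows 100–150. I back off, go up, and move over the jaw end.

```bash
python3 -m pendant '[[[8,0,0,0,0,0,1],[12,0,0,0,0,0,1],[12,0,-60,0,0,0,1],[10,0,-75,0,0,0,1],[-40,-1,-75,0,0,0,1],[-93,-1,-68,0,0,0,1],[-93,-1,-60,0,0,0,1],[-93,-1,-58,0,0,0,1],[-93,-1,-58,0,0,0,1]]]'
python3 - <<'E'
from h import *
o=get_obs();print(o["eef_pos"],o["contact_force"])
im=capture("wrist"); cv2.imwrite("pics/w6.png",im[:,:,::-1])
E
```

```text
time_s: 14.05
eef_pos: [0.5929, -0.0238, 0.0891]
ee_rot: [0.008, -3.137, 0.002]
contact_force: [-0.1, 0.1, 0.4]
width: 0.002
[ 0.59287606 -0.0237515   0.08908291] [-0.10583     0.07263507  0.38239505]
```

View pics/w6.png

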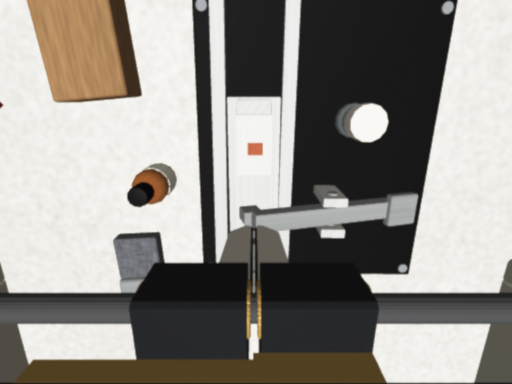

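The jaw is up, with the bar end at (247,215) directly ahead of and below the fingertips at (253,228). I lower step by step.

```bash
python3 -m pendant '[[[0,0,6,0,0,0,1],[0,0,12,0,0,0,1],[0,0,17,0,0,0,1],[0,0,20,0,0,0,1],[0,0,21,0,0,0,1]]]'
```

```text
time_s: 14.72
eef_pos: [0.5931, -0.0238, 0.0682]
ee_rot: [0.008, -3.138, 0.002]
contact_force: [-0.6, -0.1, -0.6]
width: 0.006
```

```bash
python3 -m pendant '[[[0,0,2,0,0,0,1],[0,0,4,0,0,0,1],[0,0,5,0,0,0,1]]]'
```

```text
time_s: 15.1
eef_pos: [0.5934, -0.0244, 0.0635]
ee_rot: [0.008, -3.138, 0.004]
contact_force: [-0.3, -2.5, 3.2]
width: 0.006
```

```bash
python3 -m pendant '[[[0,0,2,0,0,0,1],[0,0,3,0,0,0,1],[0,0,4,0,0,0,1]]]'
```

```text
time_s: 15.48
eef_pos: [0.5936, -0.0244, 0.0596]
ee_rot: [0.008, -3.139, 0.003]
contact_force: [-0.8, -1.2, 3.0]
width: -0.001
```

Contact made and the bar is moving at 3 N. It should bear at about z = 51 mm.

```bash
python3 -m pendant '[[[0,0,2,0,0,0,1],[0,0,3,0,0,0,1],[0,0,5,0,0,0,1]]]'
```

```text
time_s: 15.85
eef_pos: [0.5938, -0.0245, 0.0546]
ee_rot: [0.008, -3.139, 0.004]
contact_force: [0.3, -3.1, 4.6]
width: 0.003
```

```bash
python3 -m pendant '[[[0,0,1,0,0,0,1],[0,0,2,0,0,0,1]]]'
```

```text
time_s: 16.1
eef_pos: [0.5938, -0.0246, 0.0525]
ee_rot: [0.008, -3.139, 0.004]
contact_force: [-0.5, -2.7, 3.1]
width: 0.007
```

```bash
python3 -m pendant '[[[0,0,1,0,0,0,1],[0,0,1.5,0,0,0,1]]]'
```

```text
time_s: 16.35
eef_pos: [0.5938, -0.0246, 0.0514]
ee_rot: [0.008, -3.139, 0.004]
contact_force: [-2.4, -2.9, 7.6]
width: 0.003
```

```bash
python3 -m pendant '[[[0,0,1,0,0,0,1],[0,0,1.5,0,0,0,1]]]'
```

```text
time_s: 16.6
eef_pos: [0.5939, -0.0246, 0.0512]
ee_rot: [0.009, -3.14, 0.004]
contact_force: [-4.3, -3.0, 15.3]
width: 0.008
```

```bash
python3 -m pendant '[[[0,0,1,0,0,0,1],[0,0,1.5,0,0,0,1]]]'
```

```text
time_s: 16.85
eef_pos: [0.5939, -0.0246, 0.0512]
ee_rot: [0.009, -3.14, 0.005]
contact_force: [-4.8, -2.3, 16.0]
width: 0.004
```

It bears firmly at 16 N with no more travel. I release straight up, then check.

```bash
python3 -m pendant '[[[0,0,-3,0,0,0,1],[0,0,-12,0,0,0,1],[0,0,-60,0,0,0,1],[0,0,-120,0,0,0,1],[-10,60,-180,0,0,0,1],[-30,56,-218,0,0,0,1],[-30,56,-218,0,0,0,1],[-30,56,-218,0,0,0,1]]]'
python3 - <<'E'
from h import *
cal=get_calibration("wrist"); im=capture("wrist"); cv2.imwrite("pics/w7.png",im[:,:,::-1])
c=im[60:250,130:300,::-1]; cv2.imwrite("pics/w7z.png",cv2.resize(c,None,fx=3.1,fy=3.1,interpolation=cv2.INTER_CUBIC))
im=capture("top"); im=im[150:245,180:280]; cv2.imwrite("pics/t7.png",cv2.resize(im,None,fx=6,fy=6,interpolation=cv2.INTER_CUBIC)[:,:,::-1])
print(get_obs()["contact_force"],get_obs()["eef_pos"])
E
```

```text
time_s: 17.85
eef_pos: [0.6232, 0.0325, 0.2681]
ee_rot: [0.01, -3.139, 0.004]
contact_force: [0.1, -0.7, -0.3]
width: 0.004
[-0.14029939 -1.41883996 -0.04223041] [0.62251426 0.03210714 0.26688542]
```

View pics/w7z.png

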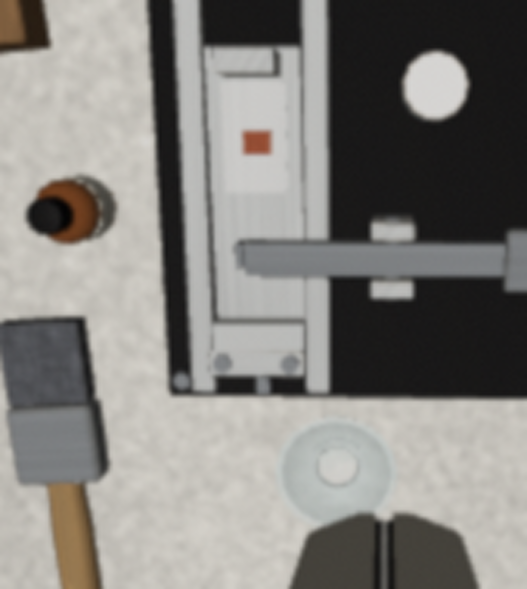

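View pics/t7.png

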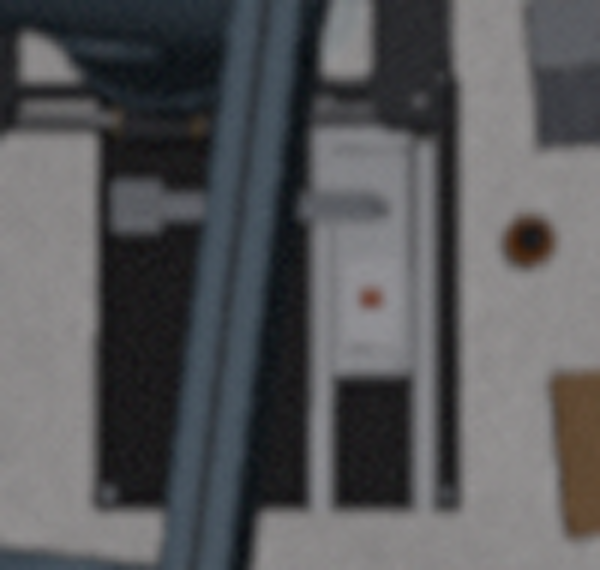

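The carrier ridge (zoomed rows 322–348) is flush against the stop (348–375). The bar lies level across the carrier and the bystanders are in place. Handing in.

```bash
python3 -m pendant '[[[0,0,0,0,0,0,1],[0,0,0,0,0,0,1]]]'; python3 -c "
from plant import *
print(hand_in())"
```

```text
time_s: 18.2
eef_pos: [0.6219, 0.0318, 0.2657]
ee_rot: [0.007, -3.134, 0.003]
contact_force: [0.3, 0.2, -0.2]
width: 0.003
the job is handed in; nothing more can be done
None
```

The job is done and was handed in at 18.2 s; the hand-in reported no verdict.

- **Tail:** I pressed it down until it hit the hard end stop. The tip stopped descending at z = 34.3 mm as the vertical force rose to 16 N (about 17.4 N in all).
- **Carrier:** I pushed it by its tab under the raised jaw until it stopped dead against the end stop. The push reached 8 N along the lane, about 10 N in all.
- **Jaw:** I pressed the jaw end down until the foot bore on the carrier at 16 N (about 17 N in all), with no further travel at tip z = 51.2 mm, where 51 mm was expected. I then lifted straight off.

**Last checks:** the wrist picture shows the carrier's ridge flush against the stop and the bar level across it. Every bystander in view (jar, dropper, box, dish, brush) looks to be where it was. The wrist force read near zero after release.

**Not measured:** I could not measure the force the foot keeps on the carrier after I let go. The beaker and tray were not in the last close-up pictures, but the arm stayed well above the bench when it crossed that side. No check failed or disagreed.

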